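# Run the lock-frame carriage to its bumper and lock it with the slip-clutch thumbscrew

### The arm

A 6-joint arm with a two-finger parallel gripper is mounted at the origin on the work surface. World frame = base frame: x ahead of the robot, y to its left, z up, the work surface at z = 0. Lengths are in m, angles in rad, forces in N, time in s.
With the tool pointing down it reaches from about 0.325 to 0.75 m from the base axis. Payload 7.6 kg.
Tool frame: the origin (TCP) lies on the centre line of the jaws, within the pads' length; the fingertips stand 17 mm ahead of it and the grasp point (between the pads) lies 2 mm behind it; z points along the fingers, x is the direction in which the jaws open and shut, and the axes are right-handed (so a half turn about z gives the same grasp; the last joint's range is limited). The gripper opens to 85 mm and grips with 20 to 120 N. Pads are 22 mm wide; open, the fingers measure 114 mm over their backs; the gripper's body (76 mm by 85 mm) begins 54 mm behind the grasp point. The pads swing forward as they close: fully open they stand 13 mm farther back than shut.
Start: joints at [-1.219, 0.052, 1.401, -0, 1.689, -0.07], TCP at [0.215, -0.479, 0.248] pointing down, gripper open.
Joint ranges: [-2.9, 2.9], [-0.91, 2.17], [0.12, 2.37], [-1.06, 4.2], [0.26, 2.73], [-2.93, 2.93]. Speed limits (rad/s): [2.57, 2.57, 3.01, 3.14, 3.14, 3.14].

### API

Orientations are given as [roll, pitch, yaw] about the fixed x, y, z axes, in that order (R = Rz(yaw) Ry(pitch) Rx(roll)).
In Python, from workcell import env gives the robot as it stands. The module is installed in compiled form; this text tells all that it offers. Calls block until the motion is done:
- env.move_ptp(position, orientation): joint-space move of the TCP to a pose.
- env.line_to(position, rate=0.15, frame=None, f_stop=None): straight line of the TCP; frame=None keeps the orientation; rate is the mean speed in m/s. With f_stop (N) it stops when the force on the tool has changed by that much, and returns True; else False.
- env.movej(angles): joint-space move.
- env.let_go() and env.grasp(f_grip=None): open the fingers fully, or close them until they stop; f_grip is the grip in N (None keeps the last).
- env.pause(seconds).
- env.inverse_kinematics(position, orientation): joint angles nearest the present ones, or None.
- env.get_image(name): name is "scene" or "top" or "wrist"; returns a dict with "pixels" (480x640x3 uint8, red, green, blue), "z_map" (480x640 float32, m along the optical axis (not along the pixel's ray), 0 where there is no reading), "fx", "fy", "cx", "cy" (pixels), "R" (3x3) and "t" (3): a world point X has camera coordinates R X + t. Camera axes: x right, y down, z forward; pixel columns grow to the right and rows downward; lengths in m; the calibration is good to about 2 mm. A picture is of the moment at which its call begins.
A pose or a line that the arm cannot do raises env.Unreachable and nothing moves.
- env.sign_off(): hands the job in, once; it reports no verdict.
Trained networks look in a picture, given as the dict that the camera call returned (one of the last four; its "shot" number tells which), for a name from the list of things; names that differ only in an ending like _2 or _b are one class to them, and where a whole thing is asked for, a point or a joint stands for the part that bears it (a point fixed in the world has none). Each returns a list of dicts, best first, with "p" (0 to 1); they miss things now and then, are a little off and sometimes report something else, mostly with a low value. They report only what shows in the picture. A call takes as long as a camera call.
- env.spot_in(picture, label): "uv" ([column, row] in pixels, amid what is visible of it).
- env.place_of(picture, label): "uv" ([column, row] in pixels: a listed point, or the origin of a listed thing).
Readings, each from a call of its own:
- env.read_time_s(): time.
- env.read_joints(): joint angles.
- env.read_dq(): joint speeds.
- env.read_joint_torque(): joint torques, N m.
- env.read_ee_pos(): TCP position.
- env.read_orientation(): TCP orientation.
- env.read_wrist_force(): force on the tool from outside, world axes, zero at the start.
- env.read_moment(): the same for the moment, N m.
- env.read_width(): finger opening in m.
Only numpy, scipy, OpenCV 4.12 (cv2) and the standard library are available. Lean on these libraries where they do the work, as an engineer would, in place of code of your own. Each camera call takes 0.05 s, during which the arm holds its last target.

### The job

Slide the carriage with the grey lock frame along the dovetail until it rests against the orange nylon bumper, without ramming the bumper. Then lock it there by turning the winged thumbscrew on the carriage clockwise until its clutch first slips; stop at that first slip, let go, and leave the other parts on the bench where they lie.

Things in the scene. Friction and masses are not known exactly. Their poses are not given: they have to be found in the camera images.
- slide: The fixed dovetail slide: grey base plate 420 x 96 x 12 mm bolted to the bench with a bright steel male dovetail along it, 46 mm wide, its top 28 mm above the bench. Origin: middle of the underside. Its x axis runs along the dovetail towards the bumper; z is up.
- carriage: Bright steel saddle that slides along the slide's x axis only: 160 mm long, 88 mm wide, spanning heights 14 to 48 mm; mass with all on it about 1 kg, sliding drag about 4 N; it stays where it is left. Origin: at bench height under its middle; x towards the bumper. The thumbscrew's axis is 45 mm behind the origin, the flat rear face 80 mm behind it (the dovetail's top, 28 mm high, runs on behind).
- lock_frame (a point): Small grey lock frame, an open sheet-steel channel 56 x 60 mm and 30 mm high (top 78 mm above the bench), screwed on the carriage's bumper-side half. Point: middle of its underside, 48 mm above the bench, 49 mm ahead of the carriage's origin.
- strike_face (a point): Centre of the front face of the steel strike button (20 mm diameter) on the carriage's bumper-side end, 86 mm ahead of the carriage's origin and 38 mm above the bench; x points to the bumper. This face meets the bumper.
- bumper: Black steel stop block 44 x 88 x 34 mm fixed on the dovetail (its place along it varies), carrying the orange nylon bumper, a round plug 18 mm in diameter and 18 mm long that points at the carriage. Origin: at bench height under the bumper's face; x as the slide's x. The nylon gives only about 1 mm for 20 to 40 N, so press lightly: it must never take more than 25 N.
- bumper_face (a point): Centre of the orange bumper's face that the carriage runs against, 38 mm above the bench; x as the slide's x. The carriage is home when the strike face touches it (x of the strike face in this frame within 2 mm of 0).
- cap (a point): Winged black cap of the slip-clutch thumbscrew, on a vertical axis: one flat upright blade 44 mm long, 12 mm thick, 28 mm high (75 to 103 mm above the bench) over a round collar 27 mm in diameter (68 to 76 mm; keep fingertips above it). Point: on the axis, half-way up the blade, 90 mm above the bench; x along the blade, z up, so fingers close along y. No obstacle above 48 mm within 60 mm of the axis.
- thumbscrew: The same cap; origin on the axis at its underside. Clockwise from above tightens. It drives the screw through a friction clutch: the screw turns easily (under 0.1 N m) until it comes hard on its seat after an unknown turn of 0.55 to 2.2 rad from the start; there the torque jumps to about 0.3 N m, the clutch slips smoothly and the torque rises no further. The cap then stays as it is left.
- screw_boss (a point): Top of the screw's boss on the carriage, on the axis, 55 mm above the bench. Between it and the cap is the steel hub, 28 mm in diameter, with two lugs in line with the blade until the clutch slips; the angle between blade and lugs is the slip: 0.04 to 0.3 rad (2 to 17 degrees) is a first slip, more is running it on. Under the boss, out of sight, the screw's brass shoe bears on the dovetail.
- cam_plate_mid (a point): Bystander, loose: zinc cam plate, 6 mm thick, about 70 x 54 mm, flat beside the slide. Point: 5 mm above the bench, centre of the big disc.
- pivot_nut_mid (a point): Bystander, loose: brass flanged hexagon pivot nut, 24 mm across, 14 mm high. Point: 5 mm above its underside.
- roller_bracket_mid (a point): Bystander, loose: black steel angle bracket 70 x 30 x 40 mm with a white roller. Point: 5 mm above the bench, middle of the foot.
- latch_hook_mid (a point): Bystander, loose: flat steel latch hook about 85 x 30 x 5 mm. Point: 5 mm above the bench, middle of the shank.
- guide_roller_mid (a point): Bystander, loose: black grooved roller 32 mm in diameter, 16 mm high. Point: on its axis, 5 mm above the bench.
- hex_key_mid (a point): Bystander, loose: L-shaped dark hexagon key 96 x 31 x 6 mm. Point: middle of the long arm.
- screwdriver: Bystander, loose: screwdriver 180 mm long with a black handle. Origin: its underside.

How it is judged:
On the way, in this order (a step that is already met when the one before it is completed fails the run):
1. the carriage's strike button rests against the nylon bumper (within 2 mm) (x of strike_face in the frame of bumper_face above -0.002 m), for 0.2 s.
2. the thumbscrew is tight and its clutch has slipped, with the carriage still against the bumper (y of clutch_hub_c3 in the frame of cap above 0.0007 m and contact force between clamp_shoe_c0 and slide above 12 N and x of strike_face in the frame of bumper_face above -0.002 m), for 0.1 s.
At the end, for the whole second after the job is handed in: Strike button within 2 mm of the bumper's face, carriage at rest; the screw tight (its shoe bears on the dovetail with over 12 N); the cap turned past the hub (slipped) by more than 0.04 and less than 0.3 rad; other parts within 15 mm of where they lay (all of step 2 and y of clutch_hub_c3 in the frame of cap below 0.0047 m and linear speed of carriage below 0.005 m/s); the robot touches nothing.
It fails at once if the bumper is rammed or pushed with more than 25 N (contact force between carriage and bumper above 25 N).
It fails at once if the clutch is run on: the cap turns more than 0.3 rad past the hub (a lug of the hub, 16 mm from the axis, gets more than 4.7 mm out of line with the blade) (y of clutch_hub_c3 in the frame of cap above 0.0047 m).
It fails at once if a loose part on the bench is shifted by more than 15 mm (distance of any of cam_plate_mid, pivot_nut_mid, roller_bracket_mid, latch_hook_mid, guide_roller_mid, hex_key_mid, screwdriver from where it was at the start of the episode above 0.015 m).
It also fails if it takes over 64 s, if anything falls off the work surface, if the arm or the gripper's body presses on something with over 40 N, if the wrist force passes 120 N, or if a joint passes its speed limit or range.

## Working session

There is one attempt and no reset: what is moved stays moved. The work goes in short steps, each a Python script; the robot and the scene stay as the last script left them, time stands still between calls to the robot, and variables do not carry over. Pictures are saved under pics/ and viewed, and the job is handed in when it is done.

```bash
mkdir -p pics; cat > h.py <<'E'
import numpy as np, cv2
from workcell import env
def save(p,n): cv2.imwrite('pics/'+n,p['pixels'][:,:,::-1])
def ray(p,uv,z):
    # intersect pixel ray with world plane z
    d=np.array([(uv[0]-p['cx'])/p['fx'],(uv[1]-p['cy'])/p['fy'],1.]);R=np.array(p['R']);t=np.array(p['t'])
    c=-R.T@t; w=R.T@d; return c+w*(z-c[2])/w[2]
def dep(p,uv):
    z=p['z_map'][int(round(uv[1])),int(round(uv[0]))]
    d=np.array([(uv[0]-p['cx'])/p['fx'],(uv[1]-p['cy'])/p['fy'],1.])*z
    return np.array(p['R']).T@(d-np.array(p['t']))
E
python3 - <<'E'
from h import *
H=dict(cap=.09,strike_face=.038,bumper_face=.038,lock_frame=.048,screw_boss=.055,carriage=0,slide=0,bumper=0,thumbscrew=.068)
for n in ['top','scene']:
    p=env.get_image(n); save(p,n+'0.png')
    for k,z in H.items():
        for r in env.place_of(p,k)[:2]:
            print(n,k,np.round(r['uv'],1),round(r['p'],2),np.round(ray(p,r['uv'],z),4))
print(env.read_time_s(),env.read_width())
E
```

```text
top cap [356.3 258.6] 0.46 [ 0.5227 -0.0306  0.09  ]
top bumper_face [233.4 258.7] 0.96 [0.537  0.2719 0.038 ]
top lock_frame [316.5 262.6] 0.81 [0.5215 0.0651 0.048 ]
top screw_boss [357.2 261.6] 0.94 [ 0.5209 -0.0352  0.055 ]
top carriage [336.8 262.1] 0.83 [0.5294 0.013  0.    ]
top slide [293.4 263.3] 0.87 [0.5285 0.1243 0.    ]
top bumper [236.5 264. ] 0.88 [0.5296 0.2698 0.    ]
top thumbscrew [354.8 256.9] 0.61 [ 0.5306 -0.0287  0.068 ]
scene cap [319.2 212.8] 0.77 [ 0.5188 -0.0312  0.09  ]
scene strike_face [353.  268.8] 0.77 [0.5281 0.1024 0.038 ]
scene bumper_face [399.4 327.1] 0.8 [0.5451 0.271  0.038 ]
scene bumper_face [369.3 358.8] 0.47 [0.6359 0.2918 0.038 ]
scene lock_frame [344.1 251.8] 0.84 [0.52   0.0606 0.048 ]
scene screw_boss [321.8 222.3] 0.96 [ 0.5113 -0.0327  0.055 ]
scene carriage [331.9 255.5] 0.72 [0.5222 0.02   0.    ]
scene slide [361.  287.9] 0.87 [0.5263 0.1295 0.    ]
scene bumper [400.9 334.5] 0.76 [0.5347 0.2682 0.    ]
scene thumbscrew [250.7 167.1] 0.74 [ 0.5484 -0.2707  0.068 ]
scene thumbscrew [318.7 220.9] 0.52 [ 0.5215 -0.0297  0.068 ]
1.0 0.08546231764334258
```

View pics/top0.png

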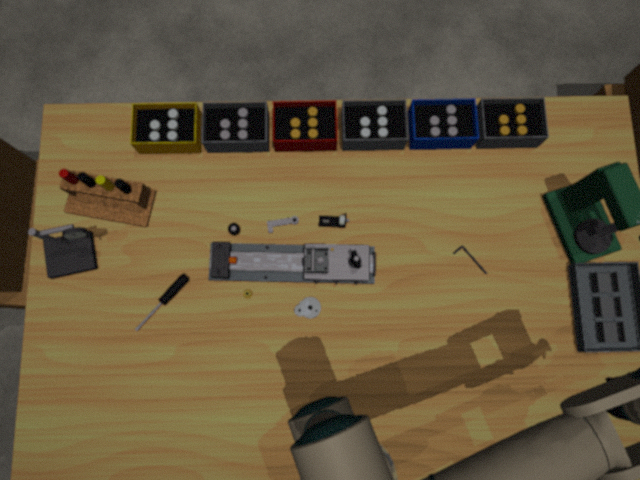

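View pics/scene0.png

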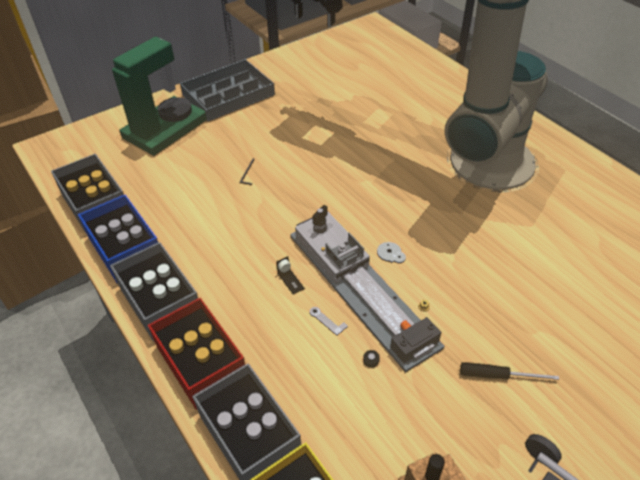

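```bash
python3 - <<'E'
from h import *
print(env.read_orientation(),env.read_ee_pos())
q=env.read_orientation()
env.move_ptp([0.53,-0.02,0.33],[np.pi,0,0])
p=env.get_image('wrist'); save(p,'w1.png')
print('cam',-np.array(p['R']).T@np.array(p['t']))
H=dict(cap=.09,strike_face=.038,bumper_face=.038,lock_frame=.048,screw_boss=.055,carriage=0,thumbscrew=.068)
for k,z in H.items():
    for r in env.place_of(p,k)[:2]:
        print(k,np.round(r['uv'],1),round(r['p'],2),np.round(ray(p,r['uv'],z),4))
print(env.read_time_s(),env.read_joints())
E
```

```text
[ 3.14159123e+00 -1.36393202e-04 -1.14901375e+00] [ 0.21495974 -0.47899387  0.24834852]
cam [0.53046561 0.0570615  0.45491854]
cap [310.3 209.3] 0.82 [ 0.5212 -0.0271  0.09  ]
cap [315.4 101.8] 0.55 [0.5264 0.0682 0.09  ]
strike_face [316.4  62.8] 0.72 [0.527  0.1053 0.038 ]
bumper_face [315.2 153.3] 0.38 [0.5254 0.0198 0.038 ]
lock_frame [313.8 104.9] 0.69 [0.5244 0.0667 0.048 ]
screw_boss [308.7 202.4] 0.88 [ 0.5187 -0.0279  0.055 ]
screw_boss [320.1  45.2] 0.56 [0.5306 0.1181 0.055 ]
carriage [414.2 145.1] 0.67 [0.6353 0.0252 0.    ]
thumbscrew [311.8 207.6] 0.82 [ 0.5221 -0.0304  0.068 ]
thumbscrew [312.1 153.4] 0.52 [0.5228 0.0224 0.068 ]
3.425 [-1.07726048e-01  6.45480740e-02  1.22674386e+00 -1.20797677e-06
  1.85032397e+00 -1.07337193e-01]
```

View pics/w1.png

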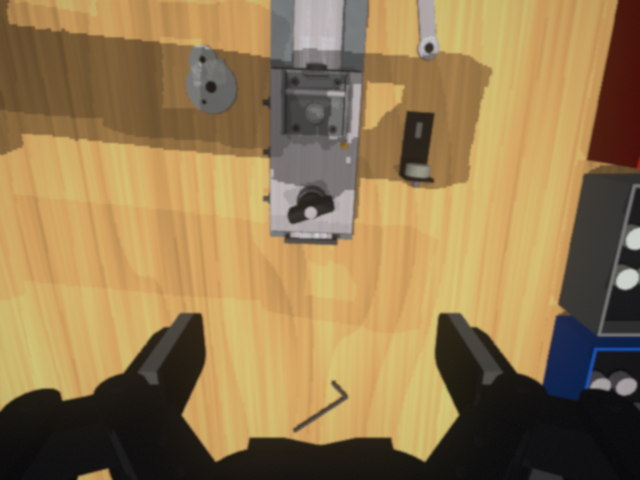

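```bash
cat >> h.py <<'E'
def cloud(p):
    v,u=np.mgrid[0:480,0:640]; z=p['z_map'].astype(float)
    P=np.stack([(u-p['cx'])/p['fx']*z,(v-p['cy'])/p['fy']*z,z],-1)-np.array(p['t'])
    W=P@np.array(p['R']); W[z<=0]=np.nan; return W
def capfit(p,c,lo=.085,hi=.112,r=.035):
    W=cloud(p); m=(W[...,2]>lo)&(W[...,2]<hi)&(np.hypot(W[...,0]-c[0],W[...,1]-c[1])<r)
    Q=W[m]; rect=cv2.minAreaRect((Q[:,:2]*1000).astype(np.float32))
    return rect,len(Q),np.median(Q[:,2]),Q[:,2].max(),m
E
python3 - <<'E'
from h import *
env.move_ptp([0.522,-0.09,0.24],[np.pi,0,0])
p=env.get_image('wrist'); save(p,'w2.png')
R=np.array(p['R']); print('cam',-R.T@np.array(p['t']), R[2])
for k,z in dict(cap=.09,screw_boss=.055,thumbscrew=.068,strike_face=.038,lock_frame=.048).items():
    for r in env.place_of(p,k)[:1]:
        print(k,np.round(r['uv'],1),round(r['p'],2),np.round(ray(p,r['uv'],z),4))
for lo in (.085,.092,.097):
  f=capfit(p,(.521,-.03),lo); print(lo,f[:4])
W=cloud(p)
# carriage top edges: points at z~.048
m=(abs(W[...,2]-.048)<.004)&(abs(W[...,0]-.525)<.07)&(abs(W[...,1])<.12)
print(m.sum(),cv2.minAreaRect((W[m][:,:2]*1000).astype(np.float32)))
print(env.read_time_s())
E
```

```text
cam [ 0.52258645 -0.01192115  0.36633335] [ 7.32217043e-04 -3.00028393e-01 -9.53929991e-01]
cap [316.6 136.5] 0.94 [ 0.5207 -0.0254  0.09  ]
screw_boss [318.5 135.6] 0.74 [ 0.5218 -0.0265  0.055 ]
thumbscrew [315.8 139.9] 0.74 [ 0.5199 -0.0289  0.068 ]
0.085 (((521.3251342773438, -26.9393367767334), (43.865821838378906, 13.122556686401367), 18.18669319152832), 1304, np.float64(0.10220576357756543), np.float64(0.104978664836835))
0.092 (((521.3077392578125, -26.916093826293945), (43.863975524902344, 13.05170726776123), 18.388151168823242), 1286, np.float64(0.10222037899171324), np.float64(0.104978664836835))
0.097 (((521.3621826171875, -27.044031143188477), (43.866249084472656, 12.936930656433105), 18.12837791442871), 1271, np.float64(0.10222923476257569), np.float64(0.104978664836835))
17648 ((522.51318359375, 3.0102157592773438), (130.17770385742188, 88.27496337890625), 87.70020294189453)
4.2583
```

View pics/w2.png

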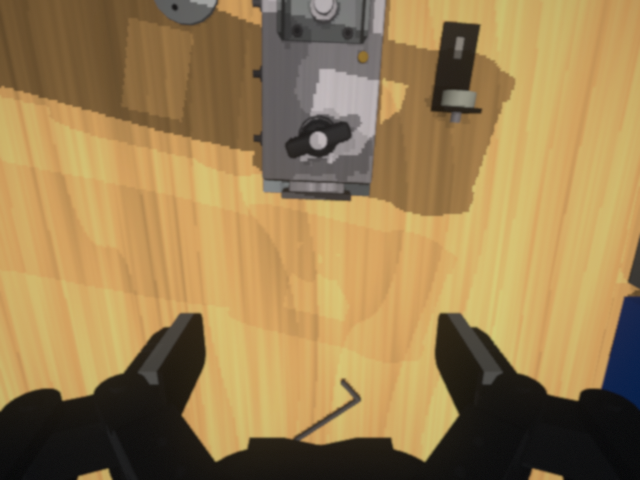

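```bash
python3 - <<'E'
from h import *
yaw=0.317+np.pi/2
env.move_ptp([0.5213,-0.0270,0.18],[np.pi,0,yaw])
print(env.read_joints())
print(env.line_to([0.5213,-0.0270,0.097],rate=0.06,f_stop=8))
print(env.read_ee_pos(),env.read_wrist_force(),env.read_moment())
env.grasp(50)
print(env.read_width(),env.read_wrist_force(),env.read_moment(),env.read_time_s())
p=env.get_image('wrist'); save(p,'w3.png')
E
```

```text
[-1.22555867e-01  7.48979601e-02  1.51305995e+00 -3.59787657e-05
  1.55333137e+00 -2.00948369e+00]
False
[ 0.52154782 -0.02703561  0.09744474] [-0.41619933 -0.50003137 -0.11418515] [ 0.00304015 -0.02464732  0.01088072]
0.010894843756189446 [ 0.51431207 -0.82413712 -0.18034558] [-0.07231202 -0.17401938  0.03537491] 8.0167
```

View pics/w3.png

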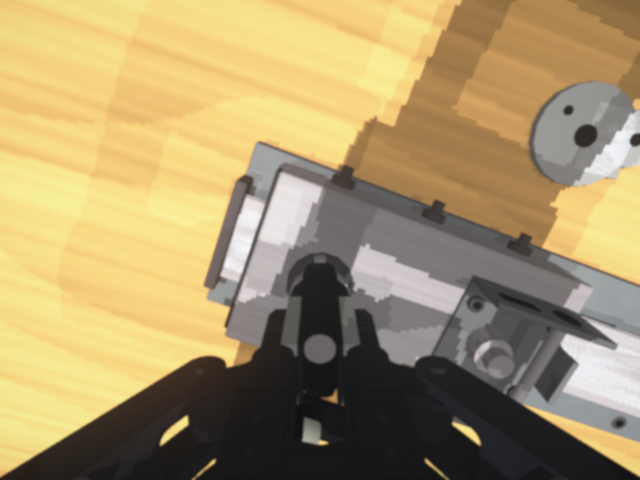

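```bash
python3 - <<'E'
from h import *
a=np.deg2rad(87.6); d=np.array([np.cos(a),np.sin(a),0])
s=np.array([0.5213,-0.0270,0.097])
for L in (.03,.07,.10,.125):
    st=env.line_to(s+d*L,rate=0.06,f_stop=18)
    env.pause(.1)
    print(L,st,env.read_ee_pos(),env.read_wrist_force().round(2),env.read_moment().round(3),env.read_time_s())
    if st: break
p=env.get_image('top'); save(p,'t2.png')
for k,z in dict(strike_face=.038,bumper_face=.038).items():
    for r in env.place_of(p,k)[:1]:
        print(k,np.round(r['uv'],1),round(r['p'],2),np.round(ray(p,r['uv'],z),4))
p=env.get_image('wrist'); save(p,'w4.png')
E
```

```text
0.03 False [0.52279018 0.00350908 0.09722084] [3.63 3.33 1.11] [ 0.59  -0.488  0.007] 8.8167
0.07 False [0.52442029 0.04308856 0.09720363] [2.22 0.62 4.49] [ 0.161 -0.52   0.029] 9.7333
0.1 False [0.52566385 0.07319414 0.09719449] [4.43 1.52 5.01] [ 0.336 -0.709 -0.029] 10.4833
0.125 False [0.52669096 0.09789255 0.0971831 ] [2.89 0.78 4.78] [ 0.135 -0.677 -0.025] 11.15
strike_face [307.  258.5] 0.73 [0.5339 0.0886 0.038 ]
bumper_face [238. 262.] 0.69 [0.5285 0.2603 0.038 ]
```

View pics/w4.png

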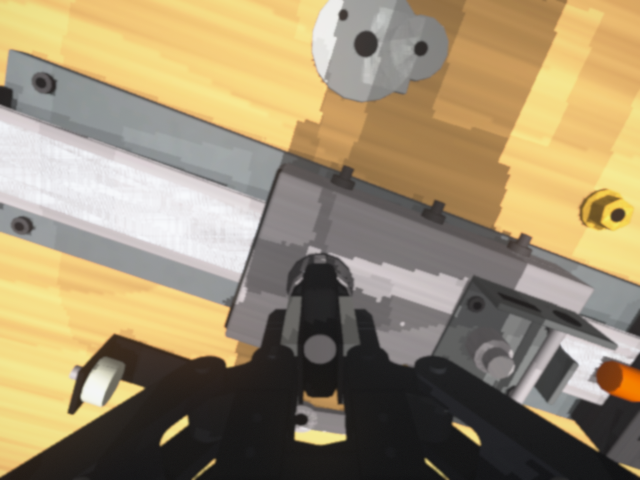

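```bash
python3 - <<'E'
from h import *
a=np.deg2rad(87.6); d=np.array([np.cos(a),np.sin(a),0])
s=np.array([0.5213,-0.0270,0.097])
st=env.line_to(s+d*.155,rate=0.03,f_stop=10)
print(st,env.read_ee_pos(),env.read_wrist_force().round(2),env.read_time_s())
if not st:
  st=env.line_to(s+d*.185,rate=0.008,f_stop=9)
  print(st,env.read_ee_pos(),env.read_wrist_force().round(2),env.read_moment().round(3),env.read_time_s())
env.pause(.3)
print(st,env.read_ee_pos(),env.read_wrist_force().round(2),env.read_moment().round(3),env.read_time_s())
p=env.get_image('wrist'); save(p,'w5.png')
E
```

```text
False [0.52791936 0.12701163 0.09718233] [ 2.89 -3.14  6.33] 12.5
True [0.52837359 0.13522817 0.09719037] [-0.91 -3.33  3.27] [-0.291  0.106  0.015] 14.1417
True [0.52847051 0.13527609 0.09721384] [-2.87 -3.83  1.7 ] [-0.638  0.676  0.02 ] 14.4417
```

View pics/w5.png

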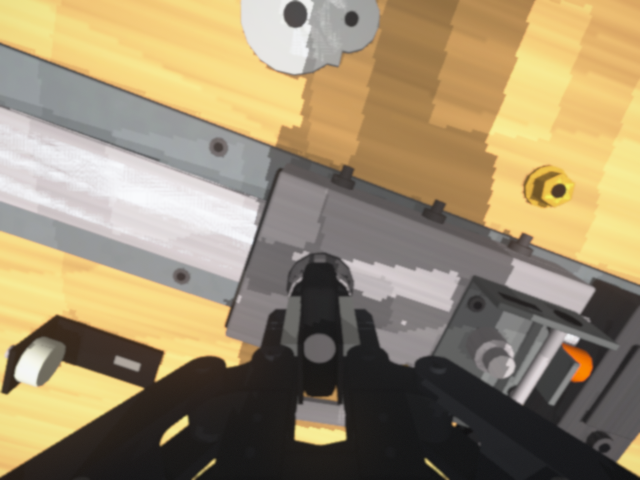

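```bash
python3 - <<'E'
from h import *
a=np.deg2rad(87.6); d=np.array([np.cos(a),np.sin(a),0])
s=np.array([0.5213,-0.0270,0.097]); L=.1625
for i in range(10):
    L+=.0006
    st=env.line_to(s+d*L,rate=0.006,f_stop=9)
    env.pause(.05)
    f=env.read_wrist_force()
    print(round(L,4),st,((env.read_ee_pos()-s)@d).round(5),f.round(2),env.read_moment().round(3),env.read_time_s())
    if f[1]<-9 or st: break
E
```

```text
0.1631 False 0.16246 [-0.19 -5.1   5.09] [-0.75   0.179  0.042] 14.9917
0.1637 False 0.16257 [-0.58 -8.47  4.58] [-1.145  0.254  0.094] 15.2917
0.1643 False 0.16266 [-0.6  -9.26  5.3 ] [-1.529  0.253  0.032] 15.5917
```

```bash
cat > turn.py <<'E'
from h import *
import json
a=np.deg2rad(87.6); d=np.array([np.cos(a),np.sin(a),0])
s=np.array([0.5213,-0.0270,0.097]); L=.1637; ex=0.
yaw0=0.317+np.pi/2; n=0
hist=[]
for i in range(50):
    n+=1; yaw=yaw0-0.05*n
    env.move_ptp(s+d*L+np.array([ex,0,0]),[np.pi,0,yaw])
    f=env.read_wrist_force(); m=env.read_moment(); o=env.read_orientation()
    fd=f@d
    print(n,round(yaw,3),o[2].round(3),f.round(1),m[2].round(3),round(L,4),env.read_time_s())
    if fd<-11: L-=.0004
    elif fd>-3: L+=.0003
    if m[2]>0.17: break
    if np.linalg.norm(f)>20: print('force'); break
json.dump(dict(L=L,yaw=yaw,yaw0=yaw0),open('st.json','w'))
E
python3 turn.py
```

```text
1 1.838 1.837 [-0.9 -6.7  4.1] -0.007 0.1637 15.8417
2 1.788 1.787 [-1.  -8.4  3.8] -0.049 0.1637 16.0917
3 1.738 1.737 [-0.1 -8.1  4.7] -0.049 0.1637 16.3417
4 1.688 1.687 [-0.3 -7.1  3.8] -0.023 0.1637 16.5917
5 1.638 1.637 [-0.5 -7.9  4.2] -0.051 0.1637 16.8417
6 1.588 1.587 [-0.4 -8.4  4.6] -0.014 0.1637 17.0917
7 1.538 1.537 [-0.3 -7.8  4.6] 0.01 0.1637 17.3417
8 1.488 1.487 [-0.3 -7.9  4.5] -0.091 0.1637 17.5917
9 1.438 1.437 [-0.1 -7.   5.5] -0.033 0.1637 17.8417
10 1.388 1.387 [-0.3 -7.8  5. ] -0.067 0.1637 18.0917
11 1.338 1.337 [-1.  -8.   5.2] -0.047 0.1637 18.3417
12 1.288 1.287 [-1.1 -8.5  4.6] -0.055 0.1637 18.5917
13 1.238 1.237 [-0.3 -8.7  4.2] -0.029 0.1637 18.8417
14 1.188 1.186 [-0.5 -7.9  4.3] -0.071 0.1637 19.0917
15 1.138 1.136 [-0.2 -9.2  3.5] 0.004 0.1637 19.3417
16 1.088 1.086 [-0.5 -8.   5. ] -0.03 0.1637 19.5917
17 1.038 1.036 [-0.  -8.3  5. ] -0.059 0.1637 19.8417
18 0.988 0.986 [ 0.2 -9.6  5.4] -0.043 0.1637 20.0917
19 0.938 0.936 [-0.8 -9.3  4.9] -0.04 0.1637 20.3417
20 0.888 0.886 [-0.6 -9.2  4.5] -0.051 0.1637 20.5917
21 0.838 0.836 [-1.5 -9.   4.8] -0
[... 308 characters left out ...]
0.7 -10.9   5.7] -0.009 0.1637 22.3417
28 0.488 0.486 [-2.1 -9.2  4.4] 0.008 0.1637 22.5917
29 0.438 0.436 [-1.5 -9.6  4.9] -0.05 0.1637 22.8417
30 0.388 0.386 [ -1.8 -10.8   4.8] -0.02 0.1637 23.0917
31 0.338 0.336 [-1.1 -9.3  5.9] -0.037 0.1637 23.3417
32 0.288 0.286 [-2.2 -9.9  5. ] 0.008 0.1637 23.5917
33 0.238 0.236 [ -2.  -10.3   4.8] 0.01 0.1637 23.8417
34 0.188 0.186 [ -1.9 -10.    5.8] 0.038 0.1637 24.0917
35 0.138 0.136 [ -2.  -10.4   6.7] -0.022 0.1637 24.3417
36 0.088 0.086 [-2.  -9.6  6.2] -0.014 0.1637 24.5917
37 0.038 0.036 [-1.8 -9.9  6.1] -0.006 0.1637 24.8417
38 -0.012 -0.014 [ -2.2 -10.4   6.8] -0.011 0.1637 25.0917
39 -0.062 -0.063 [ -2.7 -10.3   6.3] 0.202 0.1637 25.3417
```

```bash
cat > t2.py <<'E'
from h import *
import json
st=json.load(open('st.json'));a=np.deg2rad(87.6); d=np.array([np.cos(a),np.sin(a),0])
s=np.array([0.5213,-0.0270,0.097])
y=st['yaw']
for k in range(2):
    y-=0.05
    env.move_ptp(s+d*st['L'],[np.pi,0,y])
    print(y,env.read_orientation()[2].round(3),env.read_wrist_force().round(1),[env.read_moment()[2].round(3) for _ in range(3)],env.read_time_s())
st['yaw']=y; json.dump(st,open('st.json','w'))
p=env.get_image('wrist'); save(p,'w6.png')
cv2.imwrite('pics/w6z.png',cv2.resize(p['pixels'][180:430,200:440,::-1],None,fx=2.4,fy=2.4,interpolation=cv2.INTER_CUBIC))
E
python3 t2.py
```

```text
-0.11220367320510367 -0.113 [ -1.9 -10.1   6.5] [np.float64(0.235), np.float64(0.235), np.float64(0.235)] 25.5917
-0.16220367320510368 -0.163 [-3.3 -9.9  6.4] [np.float64(0.145), np.float64(0.145), np.float64(0.145)] 25.8417
```

View pics/w6z.png

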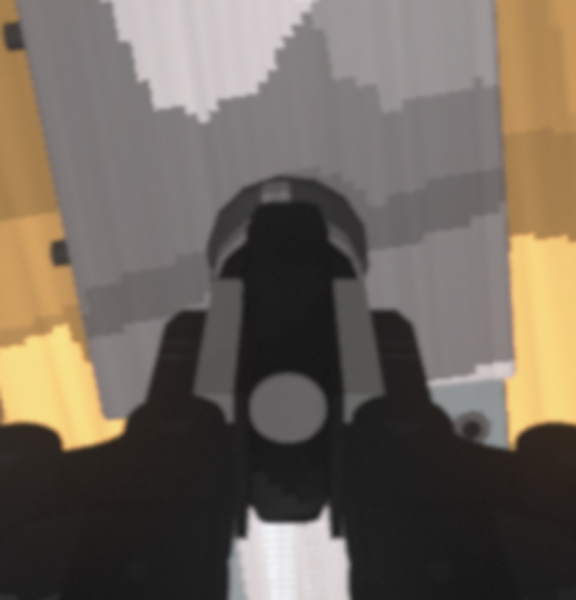

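```bash
python3 - <<'E'
import cv2,numpy as np
a=[cv2.resize(cv2.imread(f'pics/{n}.png')[240:300,270:370],None,fx=4,fy=4,interpolation=cv2.INTER_CUBIC) for n in('w5','w6')]
cv2.imwrite('pics/cmp.png',np.hstack(a))
E
```

```text
(no output)
```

View pics/cmp.png

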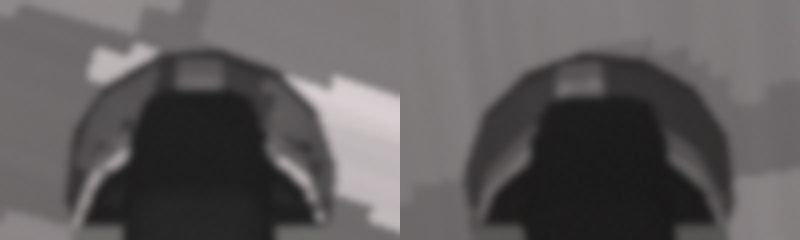

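```bash
python3 - <<'E'
from h import *
import json
st=json.load(open('st.json'));a=np.deg2rad(87.6); d=np.array([np.cos(a),np.sin(a),0])
s=np.array([0.5213,-0.0270,0.097]); y=st['yaw']
env.line_to(s+d*.1627,rate=0.01)
print(env.read_ee_pos(),env.read_wrist_force().round(1),env.read_moment().round(3))
env.let_go()
print(env.read_width(),env.read_wrist_force().round(1))
env.line_to(s+d*.1627+[0,0,.08],rate=.08)
env.move_ptp(s+d*.1627+[0,-.065,.145],[np.pi,0,0])
env.pause(.3)
p=env.get_image('wrist'); save(p,'w7.png')
for lo in (.085,.097): print(capfit(p,(s+d*.1627)[:2],lo)[:4])
cv2.imwrite('pics/w7z.png',cv2.resize(p['pixels'][90:190,260:380,::-1],None,fx=5,fy=5,interpolation=cv2.INTER_CUBIC))
for r in env.place_of(p,'strike_face')[:1]+env.place_of(p,'bumper_face')[:1]: print(r,ray(p,r['uv'],.038))
print(env.read_time_s(),env.read_wrist_force())
E
```

```text
[0.52810291 0.13455783 0.09725619] [-1.9 -6.6  5.4] [-1.116  0.364  0.186]
0.08540542871579229 [-0.3  0.1 -0.4]
(((528.0360107421875, 135.97877502441406), (43.85663604736328, 12.94495677947998), 80.91747283935547), 1285, np.float64(0.10228607598632646), np.float64(0.10496601745790506))
(((528.0325317382812, 135.97933959960938), (43.85663604736328, 12.93796443939209), 80.91747283935547), 1282, np.float64(0.10228755526708613), np.float64(0.10496601745790506))
28.9083 [-0.25917452 -0.1031289   0.27730209]
```

View pics/w7.png

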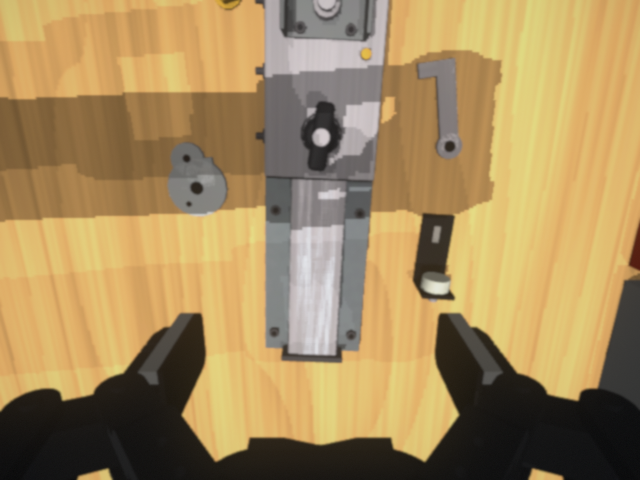

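View pics/w7z.png

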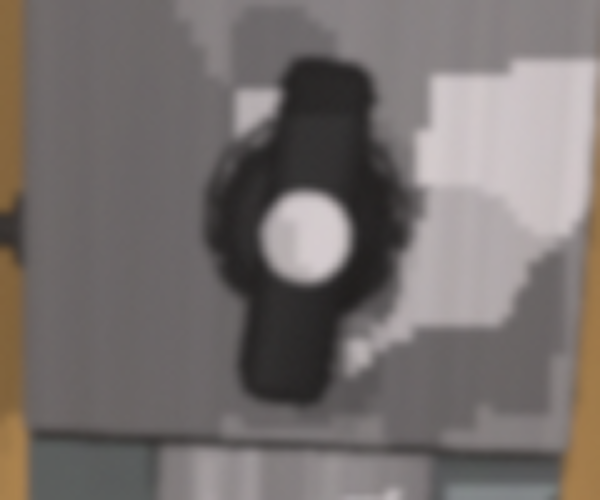

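```bash
python3 - <<'E'
from h import *
env.move_ptp([0.535,0.19,0.24],[np.pi,0,0])
env.pause(.2)
p=env.get_image('wrist'); save(p,'w8.png')
for k in('strike_face','bumper_face'):
  for r in env.place_of(p,k)[:1]: print(k,r,ray(p,r['uv'],.038))
cv2.imwrite('pics/w8z.png',cv2.resize(p['pixels'][60:260,220:420,::-1],None,fx=3,fy=3,interpolation=cv2.INTER_CUBIC))
print(env.read_time_s())
E
```

```text
strike_face {'uv': [319.2, 111.9], 'p': 0.66} [0.5351793  0.26942882 0.038     ]
bumper_face {'uv': [316.9, 115.1], 'p': 0.78} [0.53336956 0.26704358 0.038     ]
29.8083
```

View pics/w8z.png

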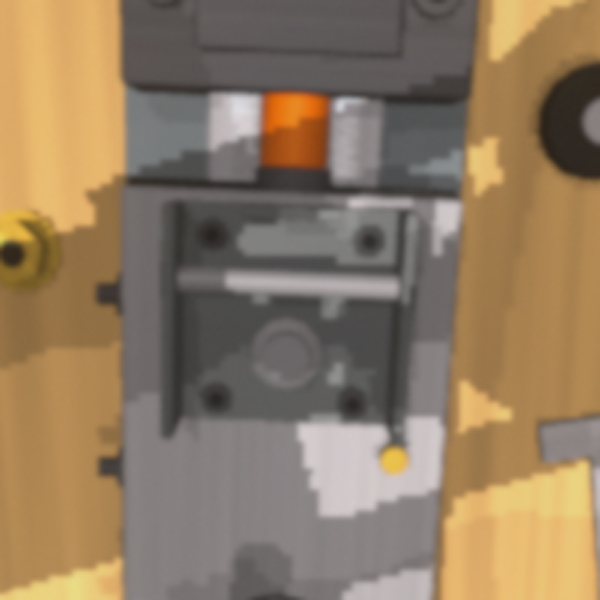

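```bash
python3 -c "
from h import *
print(env.read_time_s(),env.read_wrist_force().round(2)); env.sign_off()"
```

```text
29.8083 [ 0.13 -0.61  0.63]
the job is handed in; nothing more can be done
```

The carriage is resting against the bumper, the thumbscrew is locked at its first slip, and the job was handed in at 29.8 s. I gave no further commands after that, and no verdict is reported.

- **Sliding:** I gripped the winged cap and dragged the carriage about 163 mm until it met the bumper. The wrist force along the slide stayed at about 11 N or less in the readings I took. A last close picture shows the strike button touching the orange nylon. The networks put the strike face and bumper face 2.4 mm apart, with the strike face slightly past the bumper face. That is more than the 2 mm tolerance, but it is within detection error, so I relied on the picture and the contact force.
- **Locking:** I turned the cap clockwise in 0.05 rad steps. The torque jumped from about 0 to 0.20–0.24 N m after about 1.95 rad. I went 0.10 rad further, and the picture showed the hub's lug about 2 mm (roughly 0.13 rad) out of line with the blade. It was in line before the turn, so this is a first slip within the 0.04–0.3 rad limits.
- **After letting go:** the cap stayed at the angle it was gripped at (1.412 against 1.409 rad), and the robot was clear of everything. I did not touch the loose parts. In the last wrist pictures the nearby ones look undisturbed, but I did not measure their positions.

**Uncertain:** The last torque reading was lower, at 0.145 N m. I put that down to sensor noise and offset, since the lug showed the slip. I could not measure the shoe's force on the dovetail directly, and I did not check the lug angle again after release.

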